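Dispense one culture dish and push it to its spot

ROBOT

A 7-joint arm with a two-finger parallel gripper is mounted at the origin on the work surface. World frame = base frame: x ahead of the robot, y to its left, z up, the work surface at z = 0. Lengths are in m, angles in rad, forces in N, time in s.
With the tool pointing down it reaches from about 0.4 to 0.9 m from the base axis. Payload 5.5 kg.
Tool frame: the origin (TCP) lies on the centre line of the jaws, within the pads' length; the fingertips stand 17 mm ahead of it and the grasp point (between the pads) lies 2 mm behind it; z points along the fingers, y is the line along which they close (so a half turn about z gives the same grasp; the last joint's range is limited). The gripper opens to 92 mm and grips with 3 to 60 N. Pads are 19 mm wide; open, the fingers measure 130 mm over their backs; the gripper's body (75 mm by 190 mm) begins 47 mm behind the grasp point.
Start: joints at [-0.853, 0.501, -0.427, 1.55, 0.221, 1.138, -0.21], TCP at [0.285, 0.584, 0.244] pointing down, gripper open.
Joint ranges: [-2.88, 2.88], [-0.31, 2.03], [-1.54, 1.56], [0.2, 2.42], [-1.41, 4.55], [0.19, 2.02], [-2.57, 2.57]. Speed limits (rad/s): [2.57, 2.57, 3.14, 3.14, 3.14, 3.14, 3.14].

INTERFACE

Orientations are given as a rotation vector (axis times angle).
In Python, from bench import env, vision, workorder, trace gives the robot as it stands. The module is installed in compiled form; this text tells all that it offers.
- The arm moves only by the shell command python3 -m pendant 'ROWS'. ROWS is JSON, a list of rows, each an object of numbers: "x", "y", "z": the shift along the tool's x, y, z in cm; "spin": the turn about the tool's z in rad; "grip": the gripper's target within -1 to 1 (shut at 1, half-way at 0, fully open at -1). A call has 1 to 20 rows; each row is the pose to reach, as a shift and turn from the pose commanded when the call began, along the tool's axes at that moment; what a row does not reach only later rows make up. A row lasts 1/8 s, in which the tool goes at most 62.5 mm and 10.7 degrees, less where a joint would pass 70% of its speed; a pose out of reach is approached as far as the arm can. A call with a gripper value outside its range is refused whole. The fingers move at their own pace and stop on an object; the grip force is fixed at half the most. Time passes only in rows, so rows that repeat a pose let the fingers close. It gives the time, the measured TCP pose, the force, the opening and the grip force at its end, in the units of the state.
- env.state(): the state, without advancing time (a new reading comes with each control period).
- vision.snapshot(name): name is "side" or "top" or "wrist"; returns a dict with "pixels" (384x512x3 uint8, red, green, blue), "range_z" (384x512 float32, m along the optical axis (not along the pixel's ray), 0 where there is no reading), "fx", "fy", "cx", "cy" (pixels), "k1" (the pictures are not rectified: a ray, as slopes to the right and down, at radius r is drawn at 1 + k1 r^2 times it, then the intrinsics apply), "rvec" (rotation vector, rad) and "tvec" (3), from world to camera coordinates, as OpenCV has them. Camera axes: x right, y down, z forward; pixel columns grow to the right and rows downward; lengths in m; the calibration is good to about 2 mm. A picture is of the moment at which its call begins.
- workorder.job_done(): hands the job in; it is judged then, once.
Trained networks look in the newest picture that a camera, given by its name, has taken for a name from the list of things; names that differ only in an ending like _2 or _b are one class to them, and where a whole thing is asked for, a point or a joint stands for the part that bears it (a point fixed in the world has none). Each returns a list of dicts, best first, with "score" (0 to 1); they miss things now and then, are a little off and sometimes report something else, mostly with a low value. They report only what shows in the picture. A call takes as long as a camera call. They do not tell look-alikes from the thing itself.
- trace(camera, name): "pixels" (384x512 bool, what is visible of it) and "centre" ([column, row] in pixels, amid what is visible of it).
The state is a dict: "t": time; "joints": joint angles; "qvel": joint speeds; "tau": joint torques, N m; "tcp_pos": TCP position; "eef_rot": TCP orientation; "force": force on the tool from outside, world axes, zero at the start; "wrist_torque": the same for the moment, N m; "width": finger opening in m; "finger_force": force on a finger pad.
Only numpy, scipy, OpenCV 4.12 (cv2) and the standard library are available. Lean on these libraries where they do the work, as an engineer would, in place of code of your own. Each camera call takes 0.05 s, during which the arm holds its last target. There are 200 camera calls.

TASK

Press the orange plunger of the dish dispenser all the way down once, let it come back up, and then push the one dish that has come out across the bench with the fingers until it lies flat and wholly on the blue spot. Do not lift or tip the dish, leave the other dishes in the dispenser, and do not disturb the jar, the objective or the timer.

Things in the scene. Friction and masses are not known exactly. Their poses are not given: they have to be found in the camera images.
- dispenser: Dish dispenser, fixed. Origin on the bench under the centre of its clear open-topped square magazine (54 x 60 mm outside, 42 mm inside, 48 mm high, no floor, front face at x = +27 mm). z up; +x is the way dishes come out, through a 16 mm high outlet at the foot of the front. Behind, an ivory housing 57 mm wide, 34 mm high, from x = -25 to -131 mm, carries the orange plunger.
- plunger (a joint): Travel of the vertical plunger (m): 0 up, 0.020 fully down (hard stop). Damped spring return, under 1 s. Takes 7 N to start, 11 N at the bottom, 3 N more at 50 mm/s. It drives a blade that pushes the lowest dish out 4 times as far: after a full press its centre is 80 to 95 mm (up to 130 if hit fast) ahead of the dispenser's origin. Then the next dish drops into place; another press would eject it.
- plunger_top (a point): Centre of the flat top of the plunger's orange round cap, 32 mm across; 65 mm behind the dispenser's origin and 64 mm above the bench when up, moving straight down with the plunger.
- blue_spot: Flat blue disc printed on the bench, 80 mm across, no thickness to feel; origin at its centre. It lies to the left or the right of the outlet, 100 to 135 mm to the side and 85 to 110 mm ahead of the dispenser's origin.
- red_spot: Flat red disc printed on the bench, 80 mm across, on the other side of the outlet; origin at its centre. Not used.
- dish0: The lowest dish in the magazine, the one that comes out: closed round white culture dish, 39 mm across, 13 mm high, about 15 g; origin at the centre of its underside, z up. It starts on the bench inside the magazine and slides easily on the bench.
- dish1: The second dish of the stack, same dish 39 mm across and 13 mm high; origin at the centre of its underside. Stays in the magazine, where it sinks by 13 mm once the lowest has gone.
- dish2: The top dish of the stack, same dish 39 mm across and 13 mm high; origin at the centre of its underside. Stays in the magazine, where it sinks by 13 mm once the lowest has gone.
- jar: Loose amber jar with white cap, 44 mm across, 55 mm high; origin under its centre. Bystander.
- objective: Loose brass microscope objective standing on its wide end, 32 mm across, 44 mm high; origin under its centre. Bystander.
- timer: Loose green bench timer, 50 x 36 mm, 22 mm high; origin under its centre. Bystander. The three bystanders stand beside the dispenser's housing, about 160 mm to either side, and about 230 mm ahead of its origin, in any order.
Mind the look-alikes: they are no part of the job. There is more than one size of the dispenser; the one meant has the size given above.

How it is judged:
By the outcome, as a careful person would: the job done as asked, in the order asked, and still so for the second after the job is handed in, with the robot touching nothing.
It also fails if it takes over 58 s, if anything falls off the work surface, if the arm or the gripper's body presses on something with over 40 N, if the wrist force passes 120 N, or if a joint passes its speed limit or range.

## Working session

There is one attempt and no reset: what is moved stays moved. The work goes in short steps, Python scripts to look and compute and a shell command to move; the robot and the scene stay as the last step left them, time stands still between calls to the robot, and variables do not carry over. Pictures are saved under pics/ and viewed, at most 10 in all, crops included, and the job is handed in when it is done.

```bash
mkdir -p pics; cat > h.py <<'E'
import numpy as np, cv2
from bench import env, vision, workorder, trace
def snap(n,save=None):
    s=vision.snapshot(n)
    if save: cv2.imwrite('pics/'+save,s['pixels'][:,:,::-1])
    return s
def cam(s):
    R=cv2.Rodrigues(np.array(s['rvec'],float))[0]; return R,np.array(s['tvec'],float).ravel()
def rays(s,uv):
    uv=np.atleast_2d(np.array(uv,float))
    d=np.c_[(uv[:,0]-s['cx'])/s['fx'],(uv[:,1]-s['cy'])/s['fy']]; p=d.copy()
    for _ in range(20): p=d/(1+s['k1']*(p**2).sum(1,keepdims=True))
    return np.c_[p,np.ones(len(p))]
def onplane(s,uv,z):
    R,t=cam(s); d=rays(s,uv)@R; c=-R.T@t
    return c+d*((z-c[2])/d[:,2])[:,None]
def cloud(s,mask):
    v,u=np.nonzero(mask&(s['range_z']>0)); R,t=cam(s)
    return (rays(s,np.c_[u,v])*s['range_z'][v,u][:,None]-t)@R
def proj(s,P):
    R,t=cam(s); q=np.atleast_2d(P)@R.T+t; p=q[:,:2]/q[:,2:]
    p=p*(1+s['k1']*(p**2).sum(1,keepdims=True)); return p*[s['fx'],s['fy']]+[s['cx'],s['cy']]
E
python3 - <<'E'
from h import *
np.set_printoptions(precision=4,suppress=True)
S={n:snap(n,n+'1.png') for n in('top','side')}
a=np.hstack([S[n]['pixels'] for n in S])[:,:,::-1]
cv2.imwrite('pics/both1.png',np.vstack([S[n]['pixels'] for n in S])[:,:,::-1]) if 0 else None
for n in S:
  for k in 'dispenser plunger plunger_top blue_spot red_spot dish0 jar objective timer'.split():
    for r in trace(n,k):
      m=r['pixels']; P=cloud(S[n],m)
      if len(P)<5: continue
      print(n,k,round(r['score'],2),np.round(r['centre']),m.sum(),np.median(P,0),P.min(0),P.max(0))
st=env.state();print(st['tcp_pos'],st['eef_rot'],st['force'],st['t'])
E
```

```text
top dispenser 0.89 [165. 247.] 1150 [0.4513 0.1956 0.0242] [ 0.3945  0.1609 -0.0032] [0.5181 0.2405 0.0515]
top dispenser 0.61 [306. 262.] 1768 [ 0.431  -0.0913  0.0334] [ 0.3611 -0.1433 -0.0022] [ 0.5278 -0.0372  0.0679]
top dispenser 0.59 [372. 310.] 1102 [ 0.3348 -0.2305  0.0248] [ 0.2774 -0.276  -0.0026] [ 0.3985 -0.1847  0.0507]
top plunger 0.53 [310. 263.] 199 [ 0.4315 -0.0922  0.0641] [ 0.4174 -0.1068  0.0547] [ 0.447  -0.0768  0.0679]
top plunger_top 0.75 [305. 263.] 200 [ 0.4315 -0.0909  0.0641] [ 0.4174 -0.1068  0.0337] [ 0.447  -0.0768  0.0679]
top plunger_top 0.67 [375. 310.] 85 [ 0.3285 -0.2352  0.0474] [ 0.3197 -0.2463  0.0436] [ 0.3382 -0.2251  0.0507]
top blue_spot 0.68 [306. 261.] 214 [ 0.4314 -0.0926  0.064 ] [ 0.4155 -0.1147  0.0303] [ 0.447  -0.0768  0.0679]
top blue_spot 0.62 [333. 166.] 1033 [ 0.6328 -0.164   0.0005] [ 0.5952 -0.2037 -0.0043] [ 0.6732 -0.1255  0.005 ]
top red_spot 0.77 [234. 199.] 1084 [0.5572 0.0523 0.0007] [ 0.5163  0.0115 -0.0037] [0.5985 0.0896 0.0051]
top red_spot 0.63 [304. 262.] 1863 [ 0.4315 -0.0912  0.0332] [ 0.3601 -0.1394 -0.0033] [ 0
[... 1914 characters left out ...]
.] 305 [ 0.4928 -0.0753  0.0394] [ 0.4726 -0.0961  0.0209] [ 0.5153 -0.0561  0.0479]
side dish0 0.62 [211. 266.] 288 [ 0.4311 -0.0964  0.0638] [ 0.4159 -0.1099 -0.0003] [ 0.4472 -0.0325  0.0663]
side jar 0.71 [163. 224.] 573 [0.3727 0.0437 0.0432] [0.3522 0.0346 0.0018] [0.3934 0.0741 0.058 ]
side objective 0.78 [319. 201.] 247 [0.6935 0.0157 0.0264] [ 0.683   0.0075 -0.    ] [0.7113 0.0318 0.0449]
side timer 0.81 [272. 358.] 878 [ 0.4778 -0.2534  0.0211] [ 0.452  -0.2788 -0.0025] [ 0.5078 -0.2236  0.0246]
side timer 0.72 [213. 269.] 259 [ 0.4311 -0.0976  0.0638] [ 0.4165 -0.1099  0.0345] [ 0.4459 -0.0802  0.0663]
[0.2855 0.584  0.2438] [-0.7082 -3.0607 -0.0001] [ 0.1493 -0.2831  0.2853] 1.0
```

View pics/top1.png

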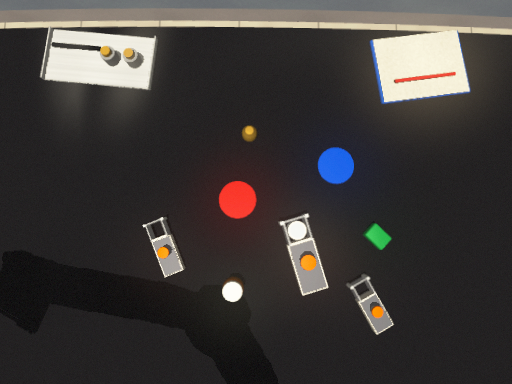

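View pics/side1.png

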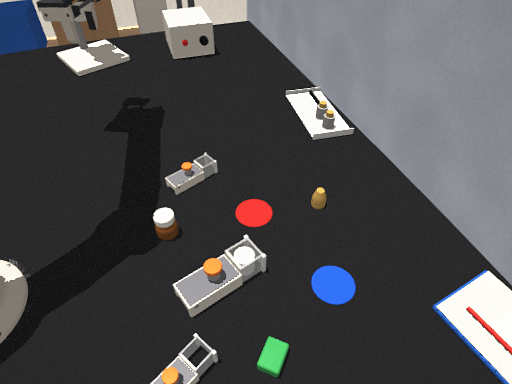

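The top picture shows three look-alike dispensers: a small one at pixel (165,247), one holding dishes at (306,262), and a small empty one at (372,310). Only (306,262) has a cap 64 mm high and the given size, so I choose it. Blue spot is at (336,166), red at (237,199), jar (232,290), objective (250,133) and timer (377,236). Next comes one close crop and a refined fit.

```bash
cat >> h.py <<'E'
def fit(s,mask,z):
    c=max(cv2.findContours(mask.astype(np.uint8),cv2.RETR_EXTERNAL,cv2.CHAIN_APPROX_NONE)[0],key=len)[:,0]
    P=onplane(s,c,z)[:,:2]; A=np.c_[2*P,np.ones(len(P))]
    q=np.linalg.lstsq(A,(P**2).sum(1),rcond=None)[0]; return q[:2],np.sqrt(q[2]+q[:2]@q[:2])
def toolmove(target,spin=0):
    st=env.state(); R=cv2.Rodrigues(np.array(st['eef_rot']))[0]
    return R.T@(np.array(target)-st['tcp_pos'])*100
E
python3 - <<'E'
from h import *
np.set_printoptions(precision=4,suppress=True)
for n in('top','side'):
    s=snap(n); h=cv2.cvtColor(s['pixels'],cv2.COLOR_RGB2HSV)
    V,U=np.mgrid[:384,:512]
    def near(P,r): 
        c=proj(s,P)[0]; return np.hypot(U-c[0],V-c[1])<r
    big=h[...,1]>150
    print(n,'blue',fit(s,big&(abs(h[...,0].astype(int)-112)<15)&near([.633,-.165,0],30),0))
    print('cap',fit(s,big&(abs(h[...,0].astype(int)-15)<8)&(h[...,2]>150)&near([.4315,-.0945,.064],16),.064))
    print('dish',fit(s,(h[...,1]<40)&(h[...,2]>215)&near([.493,-.075,.039],9),.039))
    # housing top plane direction
    P=cloud(s,near([.42,-.095,.034],50)); P=P[(abs(P[:,2]-.034)<.006)]
    r=cv2.minAreaRect(P[:,:2].astype(np.float32)*1000); print('rect',r)
    if n=='top':
        c=proj(s,[.45,-.09,.03])[0].astype(int); cv2.imwrite('pics/crop.png',cv2.resize(s['pixels'][c[1]-50:c[1]+50,c[0]-50:c[0]+50,::-1],(500,500),interpolation=2))
print(toolmove([.4315,-.0945,.13]))
E
```

```text
top blue (array([ 0.6325, -0.1647]), np.float64(0.04004734470671043))
cap (array([ 0.4309, -0.0923]), np.float64(0.014861507937115076))
dish (array([ 0.4932, -0.0744]), np.float64(0.01720480438148492))
rect ((423.2794189453125, -98.60238647460938), (184.8438262939453, 97.90430450439453), 37.08521270751953)
side blue (array([ 0.6336, -0.1654]), np.float64(0.04001762145272486))
cap (array([ 0.431 , -0.0956]), np.float64(0.015564937703950135))
dish (array([ 0.4932, -0.0746]), np.float64(0.0171262925807616))
rect ((439.7692565917969, -91.33817291259766), (149.70516967773438, 59.03261184692383), 17.385074615478516)
[-42.9182 -54.5378  11.3693]
```

View pics/crop.png

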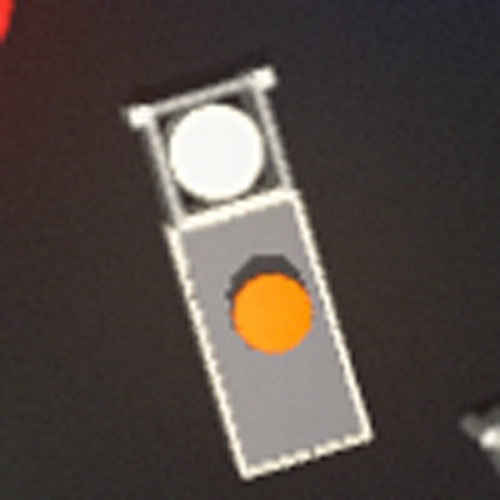

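The crop shows the white dish in the clear magazine at (215,150) and the orange cap at (272,313), both on the full-size dispenser. Moving above the plunger with the fingers shut.

```bash
python3 -m pendant '[{"x":-1.5,"y":-2,"grip":1},{"x":-4.5,"y":-5.7,"z":1,"grip":1},{"x":-8,"y":-10,"z":1,"grip":1},{"x":-11.5,"y":-14.5,"z":2,"grip":1},{"x":-15,"y":-19,"z":2,"grip":1},{"x":-18.5,"y":-23.5,"z":3,"grip":1},{"x":-22,"y":-28,"z":3,"grip":1},{"x":-25.5,"y":-32.5,"z":4,"grip":1},{"x":-29,"y":-37,"z":4,"grip":1},{"x":-32.5,"y":-41.5,"z":5,"grip":1},{"x":-36,"y":-46,"z":6,"grip":1},{"x":-39.5,"y":-50,"z":8,"grip":1},{"x":-42,"y":-53.5,"z":10,"grip":1},{"x":-42.9,"y":-54.5,"z":12,"grip":1},{"x":-42.9,"y":-54.5,"z":13,"grip":1},{"x":-42.9,"y":-54.5,"z":13,"grip":1},{"x":-42.9,"y":-54.5,"z":13,"grip":1}]'
python3 -c "
from h import *
print(toolmove([.431,-.094,.081]),env.state()['width'],env.state()['joints'])"
```

```text
[-42.85152401 -54.51487429  16.2693494 ] 0.09169607103909415 [-0.85283314  0.50091002 -0.42701178  1.55040698  0.2208015   1.13828664
 -0.2103012 ]invalid input
```

```bash
python3 -m pendant '[{"x":-1.5,"y":-2,"z":0,"spin":0,"grip":1},{"x":-4.5,"y":-5.7,"z":1,"spin":0,"grip":1},{"x":-8,"y":-10,"z":1,"spin":0,"grip":1},{"x":-11.5,"y":-14.5,"z":2,"spin":0,"grip":1},{"x":-15,"y":-19,"z":2,"spin":0,"grip":1},{"x":-18.5,"y":-23.5,"z":3,"spin":0,"grip":1},{"x":-22,"y":-28,"z":3,"spin":0,"grip":1},{"x":-25.5,"y":-32.5,"z":4,"spin":0,"grip":1},{"x":-29,"y":-37,"z":4,"spin":0,"grip":1},{"x":-32.5,"y":-41.5,"z":5,"spin":0,"grip":1},{"x":-36,"y":-46,"z":6,"spin":0,"grip":1},{"x":-39.5,"y":-50,"z":8,"spin":0,"grip":1},{"x":-42,"y":-53.5,"z":10,"spin":0,"grip":1},{"x":-42.9,"y":-54.5,"z":12,"spin":0,"grip":1},{"x":-42.9,"y":-54.5,"z":13,"spin":0,"grip":1},{"x":-42.9,"y":-54.5,"z":13,"spin":0,"grip":1},{"x":-42.9,"y":-54.5,"z":13,"spin":0,"grip":1}]'
python3 -c "
from h import *
print(toolmove([.431,-.094,.081]),env.state()['width'],env.state()['joints'])"
```

```text
t: 3.22
tcp_pos: [0.4319, -0.093, 0.1143]
eef_rot: [0.705, 3.061, 0.001]
force: [-0.1, -0.1, 0.0]
width: 0.0002
finger_force: 0.0
[ 0.04445322 -0.12977456  3.33225663] 0.00020662804351048524 [ 0.17042735  0.29805114 -0.02133734  2.17303162  0.00946502  0.66972778
  1.26056135]
```

```bash
python3 -m pendant '[{"x":0,"y":-0.1,"z":1.5,"spin":0,"grip":1},{"x":0,"y":-0.1,"z":2.8,"spin":0,"grip":1},{"x":0,"y":-0.1,"z":3.2,"spin":0,"grip":1},{"x":0,"y":-0.1,"z":3.5,"spin":0,"grip":1},{"x":0,"y":-0.1,"z":3.8,"spin":0,"grip":1},{"x":0,"y":-0.1,"z":4.1,"spin":0,"grip":1},{"x":0,"y":-0.1,"z":4.4,"spin":0,"grip":1},{"x":0,"y":-0.1,"z":4.7,"spin":0,"grip":1},{"x":0,"y":-0.1,"z":5.0,"spin":0,"grip":1},{"x":0,"y":-0.1,"z":5.3,"spin":0,"grip":1},{"x":0,"y":-0.1,"z":5.4,"spin":0,"grip":1},{"x":0,"y":-0.1,"z":5.4,"spin":0,"grip":1}]'
```

```text
t: 4.72
tcp_pos: [0.4302, -0.0947, 0.0611]
eef_rot: [-0.708, -3.059, -0.0]
force: [-8.7, 2.5, 28.5]
width: 0.0002
finger_force: 13.8
```

Force well above 11 N at 20 mm travel means the hard stop is reached. Rising straight up and looking.

```bash
python3 -m pendant '[{"x":0,"y":0,"z":-0.6,"spin":0,"grip":1},{"x":0,"y":0,"z":-1.5,"spin":0,"grip":1},{"x":0,"y":0,"z":-3,"spin":0,"grip":1},{"x":0,"y":0,"z":-5,"spin":0,"grip":1},{"x":0,"y":0,"z":-7,"spin":0,"grip":1},{"x":0,"y":0,"z":-9,"spin":0,"grip":1},{"x":0,"y":0,"z":-9,"spin":0,"grip":1}]'
cat > look.py <<'E'
from h import *
import sys
np.set_printoptions(precision=4,suppress=True)
T=[]
for n in('top','side'):
    s=snap(n,n+sys.argv[1]); h=cv2.cvtColor(s['pixels'],cv2.COLOR_RGB2HSV)
    V,U=np.mgrid[:384,:512]
    for r in trace(n,'dish0'):
        print(n,round(r['score'],2),np.round(r['centre']),r['pixels'].sum(),np.median(cloud(s,r['pixels']),0),fit(s,r['pixels'],.0115))
print(env.state()['tcp_pos'],env.state()['eef_rot'],env.state()['t'])
a=[cv2.imread('pics/%s'%(n+sys.argv[1]))[110:310,140:400] for n in('top','side')]
cv2.imwrite('pics/pair'+sys.argv[1],cv2.resize(np.hstack(a),(780,300)))
E
python3 look.py 2.png
```

```text
t: 5.6
tcp_pos: [0.4328, -0.0954, 0.1516]
eef_rot: [0.708, 3.056, 0.0]
force: [0.2, -0.0, -0.1]
width: 0.0003
finger_force: 0.0
top 0.77 [286. 194.] 260 [ 0.5701 -0.0499  0.0131] (array([ 0.5694, -0.0495]), np.float64(0.018527773986522018))
top 0.54 [296. 226.] 220 [ 0.4985 -0.0757  0.0262] (array([ 0.4966, -0.0759]), np.float64(0.01719082436176716))
side 0.79 [275. 247.] 330 [ 0.5682 -0.0551  0.0129] (array([ 0.5686, -0.0542]), np.float64(0.021495311744921575))
side 0.76 [246. 256.] 198 [ 0.494  -0.0702  0.0264] (array([ 0.4976, -0.0603]), np.float64(0.015725898125689388))
[ 0.4305 -0.0949  0.1491] [-0.708  -3.0596  0.0001] 5.8
```

View pics/pair2.png

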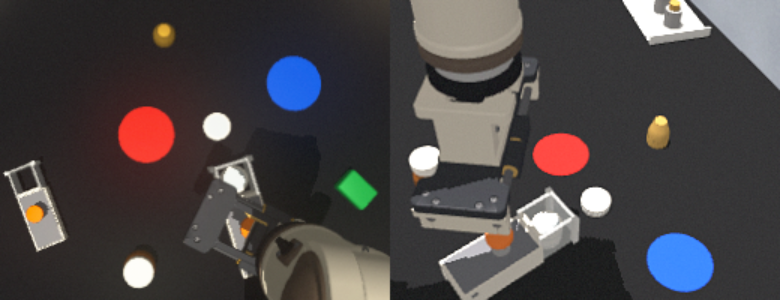

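The pair view shows one dish out at top pixel (286,194), about (0.569,-0.051), while the plunger is up again and the other dishes remain in the magazine. I'll place open fingers behind it, facing the blue spot.

```bash
python3 -c "
from h import *
d=np.array([.569,-.051]);b=np.array([.633,-.165]);u=(b-d)/np.hypot(*(b-d));p=d-.042*u
R=cv2.Rodrigues(np.array(env.state()['eef_rot']))[0]
tx=np.arctan2(R[1,0],R[0,0]); print(u,p,toolmove([*p,.06]),'spin',tx-(np.arctan2(u[1],u[0])+np.pi), np.hypot(*(b-d)))"
```

```text
[ 0.48953476 -0.87198379] [ 0.54843954 -0.01437668] [-7.06368506 12.41862159  8.89894263] spin 0.6044439595578224 0.1307363759632338
```

```bash
python3 -m pendant '[{"x":-1,"y":2,"z":0,"spin":0.1,"grip":0.43},{"x":-3,"y":5,"z":0,"spin":0.2,"grip":0.43},{"x":-5,"y":8.5,"z":0,"spin":0.35,"grip":0.43},{"x":-6.5,"y":11,"z":1,"spin":0.5,"grip":0.43},{"x":-7.1,"y":12.4,"z":3,"spin":0.604,"grip":0.43},{"x":-7.1,"y":12.4,"z":6,"spin":0.604,"grip":0.43},{"x":-7.1,"y":12.4,"z":8.5,"spin":0.604,"grip":0.43},{"x":-7.1,"y":12.4,"z":9,"spin":0.604,"grip":0.43},{"x":-7.1,"y":12.4,"z":9,"spin":0.604,"grip":0.43}]'
python3 look.py 3.png; python3 -c "
from h import *
d=np.array([.569,-.051]);b=np.array([.633,-.165]);u=(b-d)/np.hypot(*(b-d));p=d-.042*u
R=cv2.Rodrigues(np.array(env.state()['eef_rot']))[0]
print(toolmove([*p,.022]),R[:,0],env.state()['width'],toolmove([*b,.022]))
s=snap('wrist','w3.png')"
```

```text
t: 6.92
tcp_pos: [0.549, -0.0149, 0.0593]
eef_rot: [-1.586, -2.711, 0.001]
force: [-0.0, -0.6, 1.8]
width: 0.0261
finger_force: 0.0
side 0.69 [273. 245.] 317 [ 0.5673 -0.0546  0.0129] (array([ 0.5679, -0.0539]), np.float64(0.021067775042694595))
side 0.55 [245. 257.] 161 [ 0.4946 -0.0704  0.0264] (array([ 0.4983, -0.0606]), np.float64(0.01402214709506738))
[ 0.5502 -0.0149  0.0608] [1.586  2.71   0.0017] 7.125
[ 0.13123439 -0.13530757  3.87760794] [-4.89773146e-01  8.71849479e-01 -8.67168159e-04] 0.026080479498384743 [-17.14239607  -0.14006027   3.89257877]
```

View pics/w3.png

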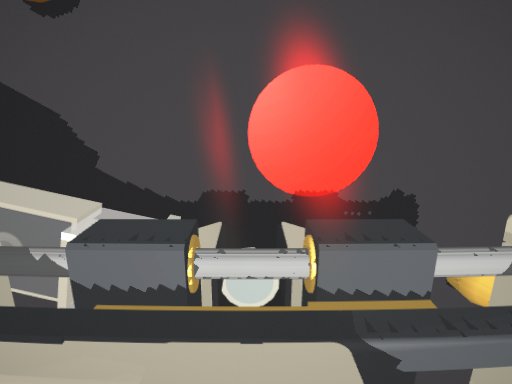

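The wrist view shows the dish at (250,285), centred between the pads at x≈208 and 300. I'll lower and push gently most of the way, then check.

```bash
python3 -m pendant '[{"x":0.1,"y":-0.1,"z":2,"spin":0,"grip":0.43},{"x":0.1,"y":-0.1,"z":3.5,"spin":0,"grip":0.43},{"x":0.1,"y":-0.1,"z":3.9,"spin":0,"grip":0.43},{"x":0.1,"y":-0.1,"z":3.9,"spin":0,"grip":0.43},{"x":-0.5,"y":-0.1,"z":3.9,"spin":0,"grip":0.43},{"x":-1,"y":-0.1,"z":3.9,"spin":0,"grip":0.43},{"x":-1.3,"y":-0.1,"z":3.9,"spin":0,"grip":0.43},{"x":-1.6,"y":-0.1,"z":3.9,"spin":0,"grip":0.43},{"x":-1.9,"y":-0.1,"z":3.9,"spin":0,"grip":0.43},{"x":-2.3,"y":-0.1,"z":3.9,"spin":0,"grip":0.43},{"x":-2.8,"y":-0.1,"z":3.9,"spin":0,"grip":0.43},{"x":-3.4,"y":-0.1,"z":3.9,"spin":0,"grip":0.43},{"x":-4,"y":-0.1,"z":3.9,"spin":0,"grip":0.43},{"x":-4.6,"y":-0.1,"z":3.9,"spin":0,"grip":0.43},{"x":-5.2,"y":-0.1,"z":3.9,"spin":0,"grip":0.43},{"x":-5.8,"y":-0.1,"z":3.9,"spin":0,"grip":0.43},{"x":-6.3,"y":-0.1,"z":3.9,"spin":0,"grip":0.43},{"x":-6.7,"y":-0.1,"z":3.9,"spin":0,"grip":0.43},{"x":-6.9,"y":-0.1,"z":3.9,"spin":0,"grip":0.43},{"x":-7,"y":-0.1,"z":3.9,"spin":0,"grip":0.43}]'
python3 look.py 4.png; python3 -c "
from h import *
print(toolmove([.633,-.165,.022]))
s=snap('wrist','w4.png')"
```

```text
t: 9.68
tcp_pos: [0.5827, -0.0763, 0.0207]
eef_rot: [-1.586, -2.711, -0.0]
force: [0.1, 1.0, -0.1]
width: 0.0267
finger_force: 0.1
top 0.64 [292. 230.] 246 [ 0.4944 -0.0697  0.026 ] (array([ 0.4935, -0.0719]), np.float64(0.01793631795823993))
top 0.34 [297. 257.] 727 [ 0.4393 -0.0749  0.0333] (array([ 0.4328, -0.0522]), np.float64(0.05608937245896012))
side 0.79 [298. 262.] 272 [ 0.5913 -0.1028  0.0129] (array([ 0.5921, -0.1016]), np.float64(0.01852016950274097))
side 0.5 [245. 258.] 169 [ 0.493  -0.0723  0.0264] (array([ 0.4967, -0.0612]), np.float64(0.01443575133933013))
[ 0.5827 -0.0761  0.0207] [-1.5862 -2.7116 -0.0001] 9.875
[-10.21279778   0.0308104   -0.13411823]
```

View pics/pair4.png

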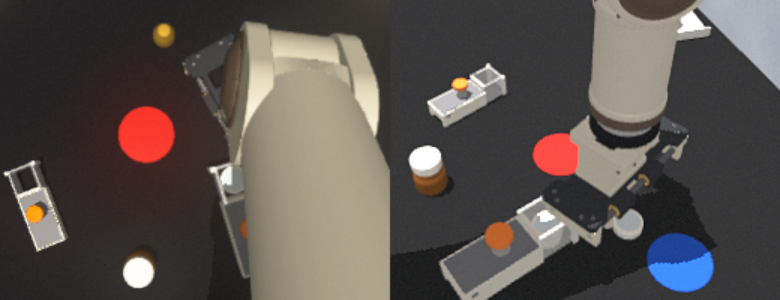

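The side picture shows the dish cradled ahead of the fingers at (298,262), about 25 mm ahead of the TCP as expected. Pushing the remaining 7.7 cm.

```bash
python3 -m pendant '[{"x":-0.2,"y":0,"z":0,"spin":0,"grip":0.43},{"x":-0.5,"y":0,"z":0,"spin":0,"grip":0.43},{"x":-1,"y":0,"z":0,"spin":0,"grip":0.43},{"x":-1.5,"y":0,"z":0,"spin":0,"grip":0.43},{"x":-2,"y":0,"z":0,"spin":0,"grip":0.43},{"x":-2.5,"y":0,"z":0,"spin":0,"grip":0.43},{"x":-3,"y":0,"z":0,"spin":0,"grip":0.43},{"x":-3.5,"y":0,"z":0,"spin":0,"grip":0.43},{"x":-4,"y":0,"z":0,"spin":0,"grip":0.43},{"x":-4.5,"y":0,"z":0,"spin":0,"grip":0.43},{"x":-5,"y":0,"z":0,"spin":0,"grip":0.43},{"x":-5.5,"y":0,"z":0,"spin":0,"grip":0.43},{"x":-6,"y":0,"z":0,"spin":0,"grip":0.43},{"x":-6.4,"y":0,"z":0,"spin":0,"grip":0.43},{"x":-6.8,"y":0,"z":0,"spin":0,"grip":0.43},{"x":-7.1,"y":0,"z":0,"spin":0,"grip":0.43},{"x":-7.4,"y":0,"z":0,"spin":0,"grip":0.43},{"x":-7.6,"y":0,"z":0,"spin":0,"grip":0.43},{"x":-7.7,"y":0,"z":0,"spin":0,"grip":0.43},{"x":-7.7,"y":0,"z":0,"spin":0,"grip":0.43}]'
python3 look.py 5.png
```

```text
t: 12.42
tcp_pos: [0.6204, -0.1435, 0.0207]
eef_rot: [-1.587, -2.711, -0.0]
force: [0.9, -0.2, 0.2]
width: 0.0262
finger_force: 0.0
top 0.71 [294. 226.] 273 [ 0.4944 -0.0737  0.0261] (array([ 0.4937, -0.0749]), np.float64(0.018866619109268866))
top 0.31 [232. 286.] 423 [0.3767 0.0572 0.0544] (array([0.3679, 0.0585]), np.float64(0.02337776930133799))
side 0.68 [246. 257.] 188 [ 0.4943 -0.0711  0.0265] (array([ 0.4981, -0.061 ]), np.float64(0.015205631232752785))
side 0.63 [337. 285.] 264 [ 0.6313 -0.1743  0.0123] (array([ 0.6318, -0.1726]), np.float64(0.017527800030930327))
[ 0.6204 -0.1433  0.0207] [-1.5864 -2.7116 -0.0001] 12.625
```

Dish is within about 6 mm of the spot's centre. Backing straight off, rising and moving clear to check.

```bash
python3 -m pendant '[{"x":0.3,"y":0,"z":0,"spin":0,"grip":0.43},{"x":1,"y":0,"z":0,"spin":0,"grip":0.43},{"x":2,"y":0,"z":0,"spin":0,"grip":0.43},{"x":3,"y":0,"z":0,"spin":0,"grip":0.43},{"x":3.5,"y":0,"z":-2,"spin":0,"grip":0.43},{"x":4,"y":0,"z":-6,"spin":0,"grip":0.43},{"x":6,"y":0,"z":-11,"spin":0,"grip":0.43},{"x":10,"y":0,"z":-15,"spin":0,"grip":0.43},{"x":15,"y":0,"z":-18,"spin":0,"grip":0.43},{"x":20,"y":0,"z":-20,"spin":0,"grip":0.43},{"x":25,"y":0,"z":-20,"spin":0,"grip":0.43},{"x":30,"y":0,"z":-20,"spin":0,"grip":0.43},{"x":33,"y":0,"z":-20,"spin":0,"grip":0.43},{"x":34,"y":0,"z":-20,"spin":0,"grip":0.43},{"x":34,"y":0,"z":-20,"spin":0,"grip":0.43}]'
python3 look.py 6.png; python3 - <<'E'
from h import *
for n in('top','side'):
    s=snap(n)
    for k in 'jar objective timer plunger_top'.split():
        r=trace(n,k)
        if r: print(n,k,np.round(np.median(cloud(s,r[0]['pixels']),0),4))
E
```

```text
t: 14.5
tcp_pos: [0.4543, 0.1528, 0.2215]
eef_rot: [1.585, 2.711, 0.001]
force: [0.4, -0.0, 0.3]
width: 0.0261
finger_force: 0.0
top 0.64 [292. 228.] 289 [ 0.4944 -0.0718  0.026 ] (array([ 0.4937, -0.0741]), np.float64(0.019427878912772784))
top 0.53 [337. 164.] 265 [ 0.6315 -0.1619  0.0129] (array([ 0.6323, -0.162 ]), np.float64(0.019032626344349705))
side 0.76 [334. 281.] 391 [ 0.63   -0.1673  0.0122] (array([ 0.6303, -0.1668]), np.float64(0.02064139152494834))
side 0.5 [246. 257.] 208 [ 0.4944 -0.071   0.0264] (array([ 0.4982, -0.0609]), np.float64(0.016046923239986265))
side 0.43 [166. 223.] 609 [0.373  0.0438 0.0435] (array([0.3729, 0.0739]), np.float64(0.03501335109367813))
[0.4546 0.1515 0.2207] [ 1.5899  2.7091 -0.0004] 14.7
top jar [0.3766 0.0572 0.0546]
top objective [0.6955 0.0254 0.0351]
top timer [ 0.4795 -0.2461  0.0216]
top plunger_top [ 0.4311 -0.0909  0.064 ]
side jar [0.3731 0.0442 0.0442]
side objective [0.6936 0.0151 0.0241]
side timer [ 0.4778 -0.2543  0.0211]
side plunger_top [ 0.3294 -0.2382  0.0469]
```

View pics/pair6.png

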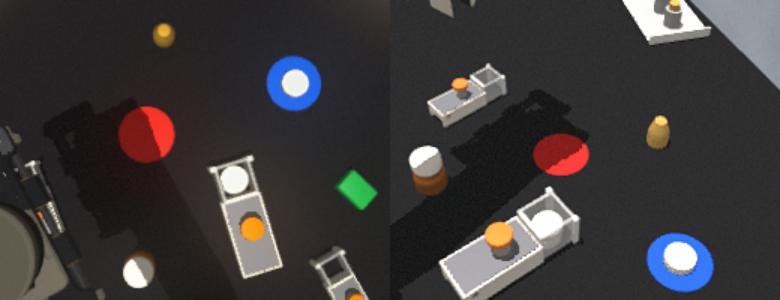

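The pictures show the dish flat and wholly on the blue spot (top pixel (337,164)). The plunger is up, the other dishes are still in the magazine, and the bystanders have not moved.

```bash
python3 -c "
from bench import workorder
print(workorder.job_done())"
```

```text
the job is handed in; nothing more can be done
None
```

I pressed the plunger fully once, it came back up, and I pushed the one ejected dish flat and wholly onto the blue spot (within about 4 mm of its centre), leaving everything else undisturbed; the job was handed in at about 15 s.

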